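Set up a blank on vacuum pods at the panel saw

TASK

Set up the aluminium carrier rail: stand the blue vacuum pod on the middle of the yellow plate and the black pod on the middle of the green plate, both right way up and squared up with their plates, and stand the orange-topped sensor puck, orange side up, on the rail midway between the two pods. Then lay the wooden blank flat across both pods, centred over the rail and in line with it, and stand the red weight on the blank directly above the blue pod. Leave the grey tape measure and the white-capped jar where they are.

Things in the scene. Friction and masses are not known exactly. Their poses are not given: they have to be found in the camera images.
- rail: aluminium carrier rail, fixed to the table, 90 (x) x 300 (y, its length) x 20 mm high, flat top; carries the yellow and the green plate, so that their centres are 80 mm either side of the rail's centre along its length. Origin: centre of the underside; x across the rail, y along it, z up
- yellow_plate: yellow square plate fixed on top of the rail, 76 x 76 x 4 mm, its top 24 mm above the table; sides parallel to the rail's x and y. Origin: centre of the underside. It may be at either end of the rail
- green_plate: green square plate fixed on top of the rail, the same size as the yellow one, at the other end of the rail, its top 24 mm above the table; sides parallel to the rail's x and y. Origin: centre of the underside
- blue_pod: loose blue vacuum pod, a square block 50 x 50 x 45 mm high with black seal lines on its top; 0.14 to 0.28 kg. Origin: centre of the underside; x and y square to its sides, z up
- black_pod: loose black vacuum pod, a square block 50 x 50 x 45 mm high with grey seal lines on its top; 0.2 kg. Origin: centre of the underside; x and y square to its sides, z up
- sensor: loose round sensor puck, upright cylinder 40 mm in diameter and 30 mm high, dark steel with an orange top; 0.08 kg. Origin: centre of the underside, z up
- blank: loose brown wooden blank lying flat, 60 (x) x 240 (y, its length) x 18 mm thick; about 0.13 to 0.23 kg. Origin: centre of the underside; z up
- weight: loose red hold-down weight, upright cylinder 54 mm in diameter and 28 mm high with a steel knob on top, 22 mm in diameter and 36 mm tall (64 mm high in all); 0.4 to 0.6 kg. Origin: centre of the underside, z up
- tape: grey tape measure with a round steel disc on top, a rounded block 60 x 60 x 32 mm high standing among the things; not to be moved. Origin: centre of the underside
- jar: small glass jar with a white cap, 52 mm in diameter and 55 mm high, standing among the things; not to be moved. Origin: centre of the underside
Mind the look-alikes: they are no part of the job. Leave any turquoise look-alike of the black_pod alone.

How it is judged (in metres and radians):
At the end, for the whole second after the job is handed in: All five upright, at rest: each pod on its plate, within 12 mm of its centre, square within 0.2 rad; sensor on rail, within 12 mm of its centre; blank on both pods, within 15 mm of the rail centre and 0.12 rad of its line; weight on blank, within 15 mm of the blue pod centre (seen from above) (horizontal distance between blue_pod and yellow_plate below 0.012 m and height (world z) of blue_pod between 0.02 and 0.028 m and angle between each of blue_pod, black_pod, sensor, weight's own z axis and vertical below 0.1 rad and (angle between the x axis of blue_pod and the x axis of yellow_plate, either way round below 0.2 rad or angle between the x axis of blue_pod and the y axis of yellow_plate, either way round below 0.2 rad) and horizontal distance between black_pod and green_plate below 0.012 m and height (world z) of black_pod between 0.02 and 0.028 m and (angle between the x axis of black_pod and the x axis of green_plate, either way round below 0.2 rad or angle between the x axis of black_pod and the y axis of green_plate, either way round below 0.2 rad) and horizontal distance between sensor and rail below 0.012 m and height (world z) of sensor between 0.016 and 0.024 m and horizontal distance between blank and rail below 0.015 m and height (world z) of blank between 0.065 and 0.073 m and angle between blank's own z axis and vertical below 0.05 rad and angle between the y axis of blank and the y axis of rail, either way round below 0.12 rad and horizontal distance between weight and blue_pod below 0.015 m and height (world z) of weight between 0.083 and 0.091 m and linear speed of each of blue_pod, black_pod, sensor, blank, weight below 0.02 m/s); the robot touches nothing.
It fails at once if the tape measure is shifted by more than 25 mm or tipped (distance of tape from where it was at the start of the episode above 0.025 m or angle between tape's own z axis and vertical above 0.5 rad).
It fails at once if the jar is shifted by more than 25 mm or tipped (distance of jar from where it was at the start of the episode above 0.025 m or angle between jar's own z axis and vertical above 0.5 rad).
It also fails if it takes over 133 s, if anything falls off the work surface, if the arm or the gripper's body presses on something with over 40 N, if the wrist force passes 120 N, or if a joint passes its speed limit or range.

ROBOT

A 6-joint arm with a two-finger parallel gripper is mounted at the origin on the work surface. World frame = base frame: x ahead of the robot, y to its left, z up, the work surface at z = 0. Lengths are in mm, angles in rad, forces in N, time in s.
With the tool pointing down it reaches from about 375 to 825 mm from the base axis. Payload 5.5 kg.
Tool frame: the origin (TCP) lies at the very end of the fingers, on their centre line; the grasp point (between the pads) lies 19 mm behind it; z points along the fingers, y is the line along which they close (so a half turn about z gives the same grasp; the last joint's range is limited). The gripper opens to 85 mm and grips with 20 to 120 N. Pads are 22 mm wide; open, the fingers measure 114 mm over their backs; the gripper's body (76 mm by 85 mm) begins 54 mm behind the grasp point. The pads swing forward as they close: fully open they stand 13 mm farther back than shut.
Start: joints at [1.294, 0.314, -0.047, 1.21, 0, 1.571], TCP at [163.964, 577.157, 231.299] pointing down, gripper open.
Joint ranges: [-2.67, 2.67], [-0.69, 1.73], [-1.03, 1.25], [-2.08, 2.16], [-1.42, 1.45], [-3.14, 3.14]. Speed limits (rad/s): [2.39, 2.39, 3.01, 3.14, 3.14, 3.14].

INTERFACE

Orientations are given as a rotation vector (axis times angle).
In Python, from workcell import env, optics, boxes_of, silhouettes, landmark_of gives the robot as it stands.
- The arm moves only by the tool drive_tool, never from a script. Its argument "targets" is a list that holds one entry, the list of rows, each a list of 5 numbers: the shift along the tool's x, y, z in m, then the turn about the tool's z in rad, then the closure, from 0 (fully open) to 1 (shut). A call has 1 to 5 rows; each row is the pose to reach, as a shift and turn from the pose commanded when the call began, along the tool's axes at that moment; what a row does not reach only later rows make up. A row lasts 1/8 s, in which the tool goes at most 62.5 mm and 10.7 degrees, less where a joint would pass 70% of its speed; a pose out of reach is approached as far as the arm can. A call with a gripper value outside its range is refused whole. The fingers move at their own pace and stop on an object; "newtons" is the grip in N (left out, the last holds). Time passes only in rows, so rows that repeat a pose let the fingers close. It gives the time, the measured TCP pose, the force, the opening and the grip force at its end, in the units of the state.
- env.sense(): the state, without advancing time (a new reading comes with each control period).
- optics.grab_frame(name): name is "scene" or "top"; returns the picture (420x560x3 uint8, red, green, blue); there is no depth.
- optics.camera_model(name): a dict with "fx", "fy", "cx", "cy" (pixels), "dist_coeffs" ([k1, k2, p1, p2, k3] as OpenCV has them; the pictures are not rectified), "extrinsics" (4x4, takes a point from world to camera coordinates). Camera axes: x right, y down, z forward; pixel columns grow to the right and rows downward; lengths in mm; the calibration is good to about 2 mm. A picture is of the moment at which its call begins. camera_model takes no time and is no camera call.
- env.finish_job(): hands the job in; it is judged then, once.
Trained networks look in the newest picture that a camera, given by its name, has taken for a name from the list of things; names that differ only in an ending like _2 or _b are one class to them, and where a whole thing is asked for, a point or a joint stands for the part that bears it (a point fixed in the world has none). Each returns a list of dicts, best first, with "p" (0 to 1); they miss things now and then, are a little off and sometimes report something else, mostly with a low value. They report only what shows in the picture. A call takes as long as a camera call. They do not tell look-alikes from the thing itself.
- boxes_of(camera, thing): "rect" ([left, top, width, height] in pixels, round what is visible of it).
- silhouettes(camera, thing): "region" (420x560 bool, what is visible of it) and "rect" ([left, top, width, height] in pixels, round what is visible of it).
- landmark_of(camera, thing): "centre" ([row, column] in pixels: a listed point, or the origin of a listed thing).
The state is a dict: "time": time; "joints": joint angles; "dq": joint speeds; "joint_efforts": joint torques, N m; "tool_pos": TCP position; "tool_rot": TCP orientation; "ft_force": force on the tool from outside, world axes, zero at the start; "ft_torque": the same for the moment, N m; "width": finger opening in mm; "finger_force": force on a finger pad.
Only numpy, scipy, OpenCV 4.12 (cv2) and the standard library are available. Lean on these libraries where they do the work, as an engineer would, in place of code of your own. Each camera call takes 0.05 s, during which the arm holds its last target. There are 200 camera calls.

## Working session

There is one attempt and no reset: what is moved stays moved. The work goes in short steps, Python scripts to look and compute and a tool call to move; the robot and the scene stay as the last step left them, time stands still between calls to the robot, and variables do not carry over. Pictures are saved under pics/ and viewed, at most 14 in all, crops included, and the job is handed in when it is done.

Besides the shell and the picture viewer there is one more tool, called after ">>>" as name([rows], argument=value, ...), one row to a line, values as JSON. drive_tool: Moves the arm, as the interface text tells. Its arguments: {"type":"object","properties":{"targets":{"type":"array"},"newtons":{"type":"number"}},"required":["targets"]}

```bash
mkdir -p pics; ls; python3 - <<'E'
from workcell import env, optics
import cv2,numpy as np
for n in("scene","top"):
    cv2.imwrite(f"pics/{n}0.png",cv2.cvtColor(optics.grab_frame(n),cv2.COLOR_RGB2BGR))
    m=optics.camera_model(n);E=np.array(m["extrinsics"]);print(n,m["fx"],m["dist_coeffs"],(-E[:3,:3].T@E[:3,3]).round())
s=env.sense();print(s)
E
```

```text
pics
scene 454.42085649878436 [-0.13190541  0.          0.          0.          0.        ] [1150.  683.  652.]
top 500.2800035013453 [-0.00598456  0.          0.          0.          0.        ] [ 327.  -49. 1640.]
{'time': 0.1, 'joints': array([ 1.29400885e+00,  3.14216300e-01, -4.79584718e-02,  1.21017084e+00,
        1.25226313e-05,  1.57079798e+00]), 'dq': array([6.64837494e-04, 1.86617597e-04, 2.78560474e-03, 1.30246225e-05,
       9.33190679e-05, 1.53469470e-04]), 'joint_efforts': array([-5.16546297e-04, -5.40769386e+01,  3.40540409e+01,  1.12382462e-02,
       -7.25266545e-05,  6.61944185e-06]), 'tool_pos': array([163.81965411, 576.68378827, 230.4932329 ]), 'tool_rot': array([-4.33361477e-01, -3.11133021e+00,  2.40745930e-03]), 'ft_force': array([-0.09959123, -0.22057489, -0.12648684]), 'ft_torque': array([ 0.04381628, -0.01670345, -0.03843339]), 'finger_force': 0.0, 'width': 85.3161866685628}
```

View pics/scene0.png

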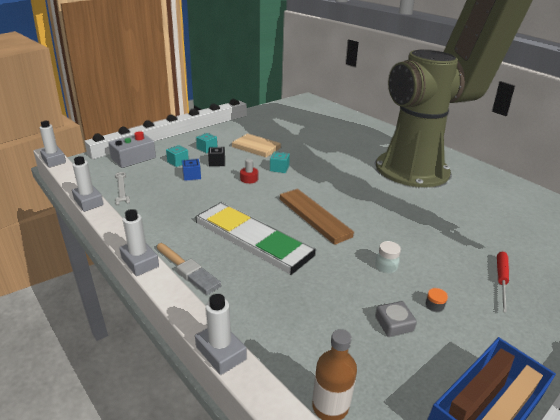

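View pics/top0.png

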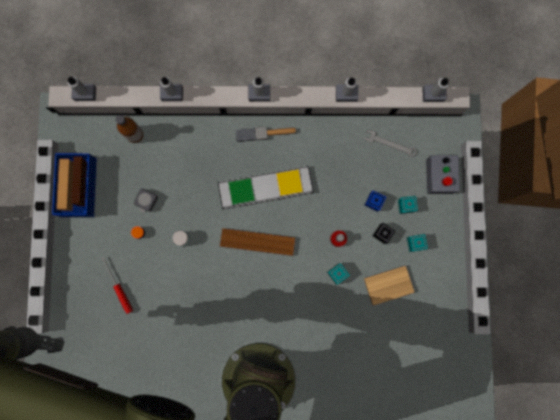

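The scene picture shows blue pod (191,169), black pod (216,156), weight (249,173), blank (316,215), sensor (437,299), jar (389,256), tape (396,317), yellow (229,218) and green (278,245). In the top picture they are blue (375,201), black (383,233), weight (339,238), blank (258,242), sensor (138,232), jar (181,238), tape (146,200), green (241,191) and yellow (290,182).

Candidates for black_pod (top): black (383,233) and turquoise (408,205), (417,243), (339,273). I choose the black one with grey lines. For the blank, the lighter board at (390,285) and the boards in the blue box are distractors.

```bash
cat > h.py <<'E'
from workcell import env, optics, silhouettes
import cv2,numpy as np
from scipy.optimize import minimize
def box(a,b,h,z=0): return np.array([[x*a/2,y*b/2,z+k] for x in(-1,1) for y in(-1,1) for k in(0,h)],float)
def cyl(d,h,z=0): t=np.linspace(0,2*np.pi,32,endpoint=False); return np.vstack([np.c_[d/2*np.cos(t),d/2*np.sin(t),0*t+z+k] for k in(0,h)])
S=dict(rail=box(90,300,20),yellow_plate=box(76,76,4),green_plate=box(76,76,4),blue_pod=box(50,50,45),black_pod=box(50,50,45),sensor=cyl(40,30),
 blank=box(60,240,18),weight=np.vstack([cyl(54,28),cyl(22,36,28)]),tape=box(60,60,32),jar=cyl(52,55))
def proj(n,P):
    m=optics.camera_model(n);E=np.array(m["extrinsics"])
    K=np.array([[m["fx"],0,m["cx"]],[0,m["fy"],m["cy"]],[0,0,1]])
    return cv2.projectPoints(np.asarray(P,float).reshape(-1,1,3),cv2.Rodrigues(E[:3,:3])[0],E[:3,3],K,np.array(m["dist_coeffs"],float))[0][:,0]
def pts(t,q,z):
    c,s=np.cos(q[2]),np.sin(q[2]); return S[t]@np.array([[c,s,0],[-s,c,0],[0,0,1]])+[q[0],q[1],z]
U=4
def mask_of(n,t,g,z):
    best=None;p0=proj(n,[[g[0],g[1],z+S[t][:,2].max()/2]])[0]
    for d in silhouettes(n,t):
        r=np.argwhere(d["region"])
        if len(r)<15: continue
        e=np.linalg.norm(r.mean(0)[::-1]-p0)
        if e<20 and (best is None or e<best[0]): best=(e,d)
    if best is None: return None
    m=best[1]["region"].astype(np.uint8)
    c=[k for k in cv2.findContours(m,0,2)[0] if len(k)>8]
    m=cv2.fillConvexPoly(m*0,cv2.convexHull(np.vstack(c)),1)
    return cv2.GaussianBlur(cv2.resize(m,None,fx=U,fy=U,interpolation=0)*1.0,(0,0),2)>.5, best[1]["p"]
def fit(t,g,z,cams=("top","scene"),grab=True):
    M={}
    for n in cams:
        if grab: optics.grab_frame(n)
        m=mask_of(n,t,g,z)
        if m: M[n]=m[0]
    def iou(q,n):
        a=np.zeros(M[n].shape,np.uint8); p=(proj(n,pts(t,q,z))+.5)*U-.5
        cv2.fillConvexPoly(a,cv2.convexHull(np.round(p*16).astype(np.int32)),1,8,4); a=a>0
        return (a&M[n]).sum()/(a|M[n]).sum()
    out=None
    for y in ([g[2]] if len(g)>2 else np.arange(0,np.pi,np.pi/8)):
        i=np.array([[g[0],g[1],y]]+[[g[0]+15,g[1],y],[g[0],g[1]+15,y],[g[0],g[1],y+.3]])
        r=minimize(lambda q:-sum(iou(q,n) for n in M),i[0],method="Nelder-Mead",options=dict(initial_simplex=i,xatol=.05,fatol=1e-4,maxiter=150))
        if out is None or r.fun<out.fun: out=r
    return out.x,{n:round(iou(out.x,n),3) for n in M}
def px2w(n,uv,z):
    r=minimize(lambda q:np.sum((proj(n,[[q[0],q[1],z]])[0]-uv)**2),[500,0],method="Nelder-Mead"); return r.x
E
python3 - <<'E'
from h import *
np.set_printoptions(precision=2,suppress=True)
px=dict(rail=(266,187,0),yellow_plate=(290,182,20),green_plate=(241,191,20),blue_pod=(375,201,0),black_pod=(383,233,0),sensor=(138,232,0),blank=(258,242,0),weight=(339,238,0),tape=(146,200,0),jar=(181,238,0))
for n in("top","scene"): optics.grab_frame(n)
for t,(u,v,z) in px.items():
    g=px2w("top",(u,v),z+S[t][:,2].max()/2)
    ini=list(g)+([0] if t in("sensor","weight","jar") else [])
    try:
        q,i=fit(t,ini,z,grab=False)
        o=[fit(t,list(q),z,cams=(n,),grab=False)[0] for n in i]
        print(t,g,q,i,*o)
    except Exception as e: print(t,g,repr(e))
print(env.sense()["time"])
im=optics.grab_frame("top");cv2.imwrite("pics/crop.png",cv2.cvtColor(cv2.resize(im[150:300,310:460],(600,600),interpolation=2),4))
E
```

```text
rail [619.5  -21.59] [618.06 -17.83   0.19] {'top': np.float64(0.92), 'scene': np.float64(0.951)} [618.95 -20.94   0.18] [618.09 -17.72   0.19]
yellow_plate [ 634.23 -100.54] [633.24 -98.81   0.18] {'top': np.float64(0.918), 'scene': np.float64(0.946)} [634.73 -98.84   0.17] [632.06 -98.25   0.17]
green_plate [603.83  60.06] [604.53  59.66   1.75] {'top': np.float64(0.933), 'scene': np.float64(0.95)} [604.84  58.71   1.74] [604.19  59.78   1.75]
blue_pod [ 571.87 -378.46] [ 573.82 -378.87    1.14] {'top': np.float64(0.934), 'scene': np.float64(0.881)} [ 574.51 -379.01    1.13] [ 573.32 -378.69    1.14]
black_pod [ 466.95 -402.29] [ 467.71 -403.43    0.93] {'top': np.float64(0.929), 'scene': np.float64(0.88)} [ 468.3  -403.81    0.99] [ 464.92 -406.67    1.15]
sensor [468.71 394.88] [468.36 396.3    0.07] {'scene': np.float64(0.925)} [468.34 396.25   0.09]
blank [437.56   3.69] [438.52   6.55  -0.13] {'top': np.float64(0.934), 'scene': np.float64(0.947)} [439.18   6.41  -0.13] [437.96   7.19  -0.13]
weight [ 449.59 -257.96] [ 450.37 -258.91   -0.03] {'top': np.float64(0.939), 'scene': np.float64(0.736)} [ 451.08 -259.42   -0.1 ] [ 444.6  -262.08    0.24]
tape [574.08 371.95] [575.15 372.97   1.13] {'top': np.float64(0.882), 'scene': np.float64(0.883)} [575.16 372.95   1.13] [575.01 372.74   1.14]
jar [446.88   0.02] [446.88   0.02   0.  ] {}
2.05
```

View pics/crop.png

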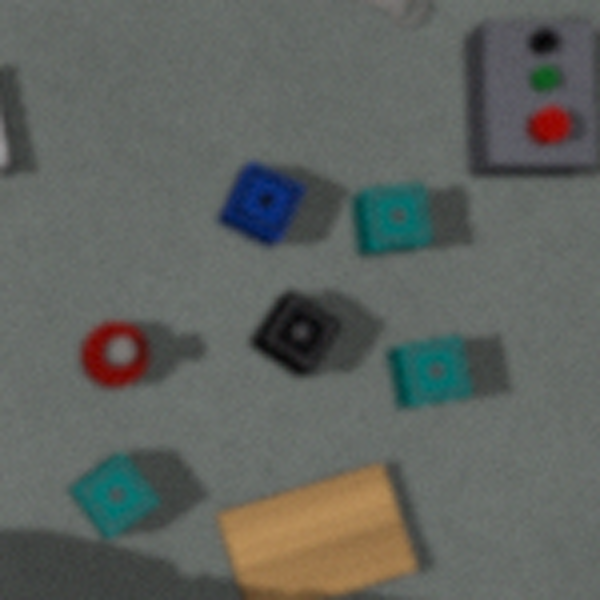

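The crop confirms the black pod with grey lines at crop (297,332) and the blue pod at (262,203). The other three are turquoise. The fits agree with the known spacing: yellow to green is 161 mm against 160.

```bash
cat > plan.py <<'E'
# args: waypoints x,y,z,A (A = world angle of tool x) -> shift/turn per waypoint in tool axes
import sys,numpy as np
from workcell import env
from scipy.spatial.transform import Rotation as R
s=env.sense();p=s["tool_pos"];X=R.from_rotvec(s["tool_rot"]).as_matrix()
A=np.arctan2(X[1,0],X[0,0])
print("t %.2f"%s["time"],"p",p.round(1),"A %.3f"%A,"tilt",X[:,2].round(3),"w %.1f"%s["width"],"j",s["joints"].round(2))
for a in sys.argv[1:]:
    q=np.array([float(v) for v in a.split(",")]);d=q[:3]-p;c,n=np.cos(A),np.sin(A)
    t=(A-q[3]+np.pi)%(2*np.pi)-np.pi
    print(a,"->",[round(v,4) for v in((d[0]*c+d[1]*n)/1e3,(d[0]*n-d[1]*c)/1e3,-d[2]/1e3,t)],"rows",int(max(np.ceil(np.linalg.norm(d)/62),np.ceil(abs(t)/.185))))
    p,A=q[:3],q[3]
E
python3 plan.py 468.4,396.3,120,2.865 468.4,396.3,4,2.865
```

```text
t 2.10 p [164.  577.2 231.3] A 2.865 tilt [ 0.  0. -1.] w 85.2 j [ 1.29  0.31 -0.05  1.21 -0.    1.57]
468.4,396.3,120,2.865 -> [np.float64(-0.3422), np.float64(-0.0908), np.float64(0.1113), np.float64(-0.0002)] rows 6
468.4,396.3,4,2.865 -> [np.float64(0.0), np.float64(0.0), np.float64(0.116), np.float64(0.0)] rows 2
```

>>> drive_tool([
  [[-0.17,-0.045,0.05,0,0],[-0.17,-0.045,0.05,0,0],[-0.17,-0.045,0.05,0,0],[-0.17,-0.045,0.05,0,0]],
], newtons=40)

```text
time: 2.6
tool_pos: [317.6, 484.6, 179.9]
tool_rot: [-0.442, -3.11, 0.004]
ft_force: [-0.2, -0.0, 0.7]
width: 85.5
finger_force: 0.0
```

>>> drive_tool([
  [[-0.1722,-0.0458,0.0613,0,0],[-0.1722,-0.0458,0.0613,0,0],[-0.1722,-0.0458,0.0613,0,0],[-0.1722,-0.0458,0.0613,0,0],[-0.1722,-0.0458,0.0613,0,0]],
])

```text
time: 3.22
tool_pos: [467.8, 397.0, 120.2]
tool_rot: [-0.433, -3.111, -0.001]
ft_force: [0.6, 0.3, -0.1]
width: 85.4
finger_force: 0.0
```

```bash
python3 plan.py 468.4,396.3,4,2.865; python3 - <<'E'
from h import *
for c in("top","scene"):
  try: print(c,fit("sensor",[468.4,396.3,0],0,cams=(c,)))
  except Exception as e: print(e)
print(fit("jar",[450,255,0],0))
E
```

```text
t 3.23 p [467.8 397.  120.2] A 2.865 tilt [-0.001  0.001 -1.   ] w 85.4 j [ 0.7   0.4  -0.18  0.99  0.    0.98]
468.4,396.3,4,2.865 -> [np.float64(-0.0007), np.float64(-0.0005), np.float64(0.1162), np.float64(-0.0001)] rows 2
top (array([468.4, 396.3,   0. ]), {})
scene (array([468.4, 396.3,   0. ]), {})
(array([447.81973115, 249.20678953,   0.58676651]), {'top': np.float64(0.899)})
```

>>> drive_tool([
  [[0,0,0.058,0,0],[0,0,0.1,0,0],[-0.0005,-0.0005,0.116,0,0],[-0.0005,-0.0005,0.116,0,0],[-0.0005,-0.0005,0.116,0,0]],
])

```text
time: 4.25
tool_pos: [469.9, 396.8, 5.9]
tool_rot: [0.433, 3.11, 0.003]
ft_force: [-0.4, -0.1, -0.6]
width: 85.4
finger_force: 0.0
```

>>> drive_tool([
  [[0,0,0,0,1],[0,0,0,0,1],[0,0,0,0,1],[0,0,0,0,1],[0,0,0,0,1]],
])

```text
time: 4.88
tool_pos: [469.2, 396.0, 5.0]
tool_rot: [0.433, 3.111, 0.001]
ft_force: [-0.5, -0.2, 6.0]
width: 38.9
finger_force: 40.0
```

>>> drive_tool([
  [[0,0,0,0,1],[0,0,-0.03,0,1],[0,0,-0.08,0,1],[0,0,-0.12,0,1],[0,0,-0.12,0,1]],
])

```text
time: 5.5
tool_pos: [470.8, 397.5, 127.9]
tool_rot: [0.433, 3.107, 0.008]
ft_force: [-0.0, 0.4, -1.3]
width: 38.9
finger_force: 40.4
```

```bash
python3 plan.py 618.8,-19.2,125,1.751 618.8,-19.2,25.5,1.751
```

```text
t 5.50 p [470.8 397.5 127.9] A 2.865 tilt [ 0.005  0.004 -1.   ] w 38.9 j [ 0.7   0.39 -0.17  1.    0.    0.98]
618.8,-19.2,125,1.751 -> [np.float64(-0.2563), np.float64(-0.3603), np.float64(0.0029), np.float64(1.1137)] rows 8
618.8,-19.2,25.5,1.751 -> [np.float64(0.0), np.float64(0.0), np.float64(0.0995), np.float64(0.0)] rows 2
```

>>> drive_tool([
  [[-0.03,-0.045,0,0,1],[-0.06,-0.09,0,0,1],[-0.1,-0.14,0,0,1],[-0.13,-0.18,0,0,1],[-0.13,-0.18,0,0,1]],
])

```text
time: 6.12
tool_pos: [544.7, 183.5, 122.6]
tool_rot: [-0.441, -3.109, 0.003]
ft_force: [0.2, 0.7, -0.5]
width: 38.8
finger_force: 40.6
```

>>> drive_tool([
  [[-0.03,-0.045,0,0.18,1],[-0.06,-0.09,0,0.36,1],[-0.1,-0.14,0,0.54,1],[-0.126,-0.18,0,0.72,1],[-0.126,-0.18,0,0.9,1]],
])

```text
time: 6.75
tool_pos: [616.9, -23.0, 122.7]
tool_rot: [-1.756, -2.604, 0.001]
ft_force: [-0.3, 0.2, -0.6]
width: 38.7
finger_force: 40.7
```

>>> drive_tool([
  [[0,0,0,0.1,1],[0,0,0,0.213,1],[0,0,0,0.213,1],[0,0,0,0.213,1]],
])

```text
time: 7.25
tool_pos: [616.2, -19.9, 123.4]
tool_rot: [-2.008, -2.415, 0.001]
ft_force: [-0.9, 0.4, -1.6]
width: 38.6
finger_force: 40.7
```

```bash
python3 plan.py 618.8,-19.2,25,1.751;  python3 - <<'E'
from h import *
for n in("top","scene"): optics.grab_frame(n)
for t,g,z in(("rail",[618.8,-19.2,.18],0),("yellow_plate",[633.1,-98,.18],20),("green_plate",[604.5,59.5,.18],20),("black_pod",[467.7,-403,.96],0),("blue_pod",[573.8,-378.9,1.14],0),("weight",[450.4,-259,0],0)): print(t,*fit(t,g,z,grab=False))
E
```

```text
t 7.25 p [616.2 -19.9 123.4] A 1.754 tilt [-0.001  0.    -1.   ] w 38.6 j [-0.03  0.41 -0.17  1.    0.    1.35]
618.8,-19.2,25,1.751 -> [np.float64(0.0002), np.float64(0.0027), np.float64(0.0984), np.float64(0.0034)] rows 2
rail [ 6.19403692e+02 -1.90250505e+01  1.82650037e-01] {'top': np.float64(0.97), 'scene': np.float64(0.936)}
yellow_plate [ 6.33143306e+02 -9.88076880e+01  1.81005889e-01] {'top': np.float64(0.706), 'scene': np.float64(0.928)}
green_plate [6.01987122e+02 6.09556096e+01 1.63012670e-01] {'scene': np.float64(0.915)}
black_pod [ 466.1124853  -404.76672217    0.97087531] {'top': np.float64(0.927), 'scene': np.float64(0.891)}
blue_pod [ 573.63818232 -378.20910588    1.1108842 ] {'top': np.float64(0.878), 'scene': np.float64(0.872)}
weight [ 4.49945822e+02 -2.58215620e+02  2.09971067e-02] {'top': np.float64(0.922)}
```

>>> drive_tool([
  [[0,0.0027,0.05,0.003,1],[0,0.0027,0.08,0.003,1],[0,0.0027,0.09,0.003,1],[0,0.0027,0.097,0.003,1],[0,0.0027,0.097,0.003,1]],
])

```text
time: 8.57
tool_pos: [619.8, -20.1, 27.7]
tool_rot: [2.015, 2.409, 0.001]
ft_force: [0.9, 0.4, -1.2]
width: 38.7
finger_force: 40.7
```

```bash
python3 plan.py 618.8,-19.2,25,1.751
```

```text
t 8.57 p [619.8 -20.1  27.7] A 1.749 tilt [ 0.001 -0.    -1.   ] w 38.7 j [-0.03  0.5  -0.27  0.81  0.    1.36]
618.8,-19.2,25,1.751 -> [np.float64(0.0011), np.float64(-0.0008), np.float64(0.0027), np.float64(-0.0022)] rows 1
```

>>> drive_tool([
  [[0.0005,-0.0005,0.0025,0,1],[0.0005,-0.0005,0.0025,0,1],[0.0005,-0.0005,0.0025,0,0],[0.0005,-0.0005,0.0025,0,0],[0.0005,-0.0005,0.0025,0,0]],
])

```text
time: 9.2
tool_pos: [618.8, -19.7, 24.7]
tool_rot: [2.015, 2.41, 0.0]
ft_force: [-0.2, -0.4, -0.5]
width: 85.6
finger_force: 0.0
```

>>> drive_tool([
  [[0,0,0,0,0],[0,0,-0.04,0,0],[0,0,-0.08,0,0],[0,0,-0.12,0,0],[0,0,-0.12,0,0]],
])

```text
time: 9.82
tool_pos: [621.3, -19.8, 148.4]
tool_rot: [2.012, 2.406, 0.007]
ft_force: [0.0, -0.5, -0.3]
width: 85.2
finger_force: 0.0
```

```bash
python3 plan.py 573.8,-378.6,145,1.13
```

```text
t 9.82 p [621.3 -19.8 148.4] A 1.749 tilt [ 0.007 -0.    -1.   ] w 85.2 j [-0.03  0.39 -0.13  1.04  0.    1.36]
573.8,-378.6,145,1.13 -> [np.float64(-0.3447), np.float64(-0.1103), np.float64(0.0034), np.float64(0.6188)] rows 6
```

>>> drive_tool([
  [[-0.055,-0.018,0,0,0],[-0.11,-0.035,0,0,0],[-0.17,-0.054,0,0,0],[-0.17,-0.054,0,0,0]],
])

```text
time: 10.32
tool_pos: [594.2, -200.6, 143.3]
tool_rot: [-2.022, -2.404, 0.002]
ft_force: [0.8, 1.2, 0.1]
width: 85.3
finger_force: 0.0
```

>>> drive_tool([
  [[-0.055,-0.018,0,0.18,0],[-0.11,-0.035,0,0.36,0],[-0.175,-0.055,0,0.54,0],[-0.175,-0.055,0,0.62,0],[-0.175,-0.055,0,0.62,0]],
])

```text
time: 10.95
tool_pos: [572.0, -378.2, 143.2]
tool_rot: [-2.653, -1.68, 0.0]
ft_force: [-0.2, 0.7, 0.0]
width: 85.3
finger_force: 0.0
```

>>> drive_tool([
  [[0,0,0.03,0,0],[0,0,0.06,0,0],[0,0,0.06,0,0],[0,0,0.06,0,0]],
])

```text
time: 11.45
tool_pos: [573.2, -377.7, 85.4]
tool_rot: [2.652, 1.683, 0.001]
ft_force: [0.3, 0.9, 0.4]
width: 85.6
finger_force: 0.0
```

```bash
python3 plan.py 573.8,-378.6,12,1.13; python3 - <<'E'
from h import *
print(fit("sensor",[618.8,-19.2,0],20),fit("blue_pod",[573.8,-378.9,1.13],0))
E
```

```text
t 11.45 p [ 573.2 -377.7   85.4] A 1.131 tilt [ 0.001 -0.    -1.   ] w 85.6 j [-0.58  0.56 -0.02  0.99  0.    1.43]
573.8,-378.6,12,1.13 -> [np.float64(-0.0005), np.float64(0.0009), np.float64(0.0734), np.float64(0.0008)] rows 2
(array([ 6.17699545e+02, -1.85085376e+01,  1.23983542e-01]), {'scene': np.float64(0.93)}) (array([ 571.17767943, -378.49199406,    0.98988975]), {'scene': np.float64(0.926)})
```

Sensor is placed within about 1 mm. Next I grip the blue pod, with TCP at 12.

>>> drive_tool([
  [[0,0.0005,0.04,0,0],[0,0.0005,0.06,0,0],[0,0.0005,0.073,0,0],[0,0.0005,0.073,0,0],[0,0.0005,0.073,0,0]],
], newtons=50)

```text
time: 12.48
tool_pos: [573.6, -379.2, 12.5]
tool_rot: [2.653, 1.68, 0.001]
ft_force: [0.4, -1.2, 0.1]
width: 85.4
finger_force: 0.0
```

>>> drive_tool([
  [[0,0,0,0,1],[0,0,0,0,1],[0,0,0,0,1],[0,0,0,0,1],[0,0,0,0,1]],
])

```text
time: 13.1
tool_pos: [573.5, -379.1, 12.5]
tool_rot: [2.653, 1.68, 0.001]
ft_force: [-0.1, 1.3, 5.9]
width: 49.2
finger_force: 52.9
```

>>> drive_tool([
  [[0,0,0,0,1],[0,0,-0.03,0,1],[0,0,-0.07,0,1],[0,0,-0.11,0,1],[0,0,-0.11,0,1]],
])

```text
time: 13.72
tool_pos: [574.9, -380.1, 125.1]
tool_rot: [2.65, 1.678, 0.004]
ft_force: [0.6, -1.1, -2.2]
width: 49.3
finger_force: 52.6
```

```bash
python3 plan.py 633.1,-98.2,122,1.753;  python3 - <<'E'
from h import *
cv2.imwrite("pics/s1.png",cv2.cvtColor(cv2.resize(optics.grab_frame("scene")[80:330,120:480],None,fx=2,fy=2),4))
E
```

```text
t 13.72 p [ 574.9 -380.1  125.1] A 1.129 tilt [ 0.005 -0.003 -1.   ] w 49.3 j [-0.58  0.53  0.03  1.06  0.    1.43]
633.1,-98.2,122,1.753 -> [np.float64(0.2797), np.float64(-0.068), np.float64(0.0031), np.float64(-0.6242)] rows 5
```

View pics/s1.png

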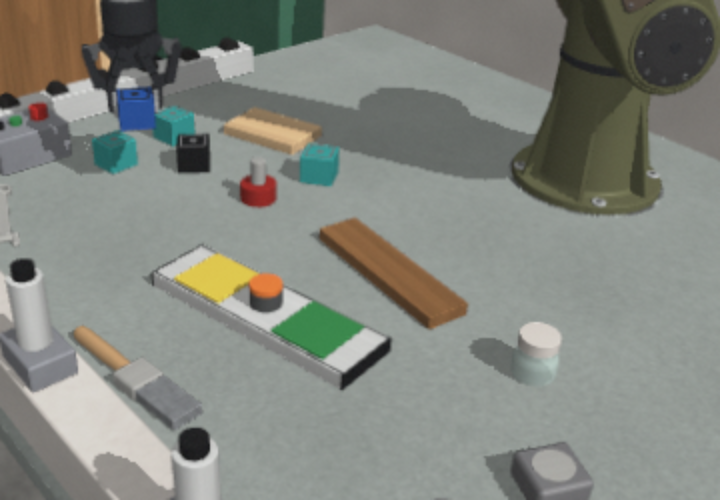

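The picture shows the sensor standing on the rail at crop (267,293), orange side up. The blue pod hangs level in the gripper at (137,108).

>>> drive_tool([
  [[0.05,-0.012,0,0,1],[0.1,-0.024,0,0,1],[0.14,-0.034,0,0,1],[0.14,-0.034,0,0,1]],
])

```text
time: 14.28
tool_pos: [601.0, -234.0, 119.1]
tool_rot: [-2.648, -1.684, 0.003]
ft_force: [0.6, -1.5, -2.6]
width: 49.1
finger_force: 52.5
```

>>> drive_tool([
  [[0.05,-0.012,0,-0.16,1],[0.1,-0.024,0,-0.32,1],[0.14,-0.034,0,-0.48,1],[0.14,-0.034,0,-0.624,1],[0.14,-0.034,0,-0.624,1]],
])

```text
time: 14.9
tool_pos: [630.2, -96.7, 119.9]
tool_rot: [-2.011, -2.411, 0.003]
ft_force: [-0.1, 0.0, -1.9]
width: 49.3
finger_force: 52.6
```

>>> drive_tool([
  [[0,0,0.02,0,1],[0,0,0.04,0,1],[0,0,0.04,0,1],[0,0,0.04,0,1]],
])

```text
time: 15.4
tool_pos: [631.1, -97.3, 81.7]
tool_rot: [-2.013, -2.412, 0.0]
ft_force: [0.1, 0.1, -1.7]
width: 49.4
finger_force: 52.5
```

```bash
python3 plan.py 633.1,-98.2,36.5,1.752
```

```text
t 15.40 p [631.1 -97.3  81.7] A 1.751 tilt [-0. -0. -1.] w 49.4 j [-0.15  0.48 -0.16  0.93 -0.    1.24]
633.1,-98.2,36.5,1.752 -> [np.float64(-0.0012), np.float64(0.0018), np.float64(0.0452), np.float64(-0.0014)] rows 1
```

>>> drive_tool([
  [[-0.001,0.0018,0.02,0,1],[-0.001,0.0018,0.035,0,1],[-0.001,0.0018,0.044,0,1],[-0.001,0.0018,0.044,0,1],[-0.001,0.0018,0.044,0,1]],
])

```text
time: 16.02
tool_pos: [633.1, -97.2, 37.2]
tool_rot: [-2.01, -2.414, 0.0]
ft_force: [-0.6, 0.0, -1.6]
width: 49.0
finger_force: 52.6
```

```bash
python3 plan.py 633.1,-98.2,36.5,1.752
```

```text
t 16.02 p [633.1 -97.2  37.2] A 1.753 tilt [-0.  0. -1.] w 49.0 j [-0.15  0.52 -0.2   0.85 -0.    1.24]
633.1,-98.2,36.5,1.752 -> [np.float64(-0.001), np.float64(-0.0001), np.float64(0.0007), np.float64(0.0008)] rows 1
```

>>> drive_tool([
  [[-0.001,0,0.0008,0,1],[-0.001,0,0.0008,0,1],[-0.001,0,0.0008,0,0],[-0.001,0,0.0008,0,0],[-0.001,0,0.0008,0,0]],
])

```text
time: 16.65
tool_pos: [633.5, -98.3, 36.9]
tool_rot: [2.01, 2.414, 0.0]
ft_force: [0.5, 0.3, -0.3]
width: 85.6
finger_force: 0.0
```

>>> drive_tool([
  [[0,0,0,0,0],[0,0,-0.04,0,0],[0,0,-0.08,0,0],[0,0,-0.12,0,0],[0,0,-0.12,0,0]],
])

```text
time: 17.27
tool_pos: [636.0, -98.6, 160.8]
tool_rot: [2.007, 2.409, 0.006]
ft_force: [0.4, -0.3, -0.5]
width: 85.9
finger_force: 0.0
```

>>> drive_tool([
  [[-0.045,-0.036,0,0,0],[-0.09,-0.073,0,0,0],[-0.135,-0.109,0,0,0],[-0.135,-0.109,0,0,0]],
])

```text
time: 17.77
tool_pos: [548.1, -253.7, 155.7]
tool_rot: [-2.016, -2.408, 0.002]
ft_force: [0.8, 0.3, -0.4]
width: 85.7
finger_force: 0.0
```

>>> drive_tool([
  [[-0.045,-0.036,0,0.18,0],[-0.09,-0.073,0,0.36,0],[-0.135,-0.109,0,0.54,0],[-0.135,-0.109,0,0.72,0],[-0.135,-0.109,0,0.788,0]],
])

```text
time: 18.4
tool_pos: [467.6, -402.9, 155.7]
tool_rot: [-2.785, -1.451, -0.0]
ft_force: [-0.8, -0.1, -0.5]
width: 85.4
finger_force: 0.0
```

>>> drive_tool([
  [[0,0,0.03,0,0],[0,0,0.06,0,0],[0,0,0.06,0,0],[0,0,0.06,0,0]],
])

```text
time: 18.9
tool_pos: [468.5, -402.9, 97.2]
tool_rot: [2.782, 1.458, 0.0]
ft_force: [-0.9, 0.2, 0.5]
width: 85.3
finger_force: 0.0
```

```bash
python3 plan.py 467,-404,12.5,0.965; python3 - <<'E'
from h import *
print(fit("sensor",[618.8,-19.2,0],20),fit("blue_pod",[633,-98,.18],24),fit("black_pod",[467,-404,.965],0,cams=("scene",)))
E
```

```text
t 18.90 p [ 468.5 -402.9   97.2] A 0.966 tilt [ 0. -0. -1.] w 85.3 j [-0.71  0.43 -0.2   0.94  0.    1.47]
467,-404,12.5,0.965 -> [np.float64(-0.0017), np.float64(-0.0006), np.float64(0.0847), np.float64(0.0005)] rows 2
(array([ 6.17380483e+02, -1.98341669e+01,  3.03519936e-01]), {'top': np.float64(0.896), 'scene': np.float64(0.886)}) (array([ 6.33269467e+02, -9.73677887e+01,  1.73410672e-01]), {'top': np.float64(0.909), 'scene': np.float64(0.921)}) (array([ 466.45514078, -401.43845388,    0.89466133]), {'scene': np.float64(0.911)})
```

>>> drive_tool([
  [[-0.0015,-0.0005,0.04,0,0],[-0.0015,-0.0005,0.07,0,0],[-0.0015,-0.0005,0.084,0,0],[-0.0015,-0.0005,0.084,0,0],[-0.0015,-0.0005,0.084,0,0]],
])

```text
time: 20.02
tool_pos: [467.3, -404.9, 13.9]
tool_rot: [2.782, 1.457, 0.001]
ft_force: [-0.3, -0.1, 1.0]
width: 85.1
finger_force: 0.0
```

>>> drive_tool([
  [[0,0,0,0,1],[0,0,0,0,1],[0,0,0,0,1],[0,0,0,0,1],[0,0,0,0,1]],
])

```text
time: 20.65
tool_pos: [467.1, -404.7, 13.7]
tool_rot: [2.782, 1.457, 0.001]
ft_force: [-0.3, 0.9, 5.9]
width: 49.3
finger_force: 53.2
```

>>> drive_tool([
  [[0,0,0,0,1],[0,0,-0.03,0,1],[0,0,-0.07,0,1],[0,0,-0.11,0,1],[0,0,-0.11,0,1]],
])

```text
time: 21.28
tool_pos: [468.4, -405.8, 126.1]
tool_rot: [2.778, 1.455, 0.003]
ft_force: [-0.2, 0.2, -1.3]
width: 49.4
finger_force: 52.8
```

```bash
python3 plan.py 604.5,59.5,122,1.753
```

```text
t 21.27 p [ 468.4 -405.8  126.1] A 0.965 tilt [ 0.005 -0.004 -1.   ] w 49.4 j [-0.71  0.4  -0.17  1.   -0.    1.46]
604.5,59.5,122,1.753 -> [np.float64(0.4599), np.float64(-0.1532), np.float64(0.0041), np.float64(-0.7882)] rows 8
```

>>> drive_tool([
  [[0.045,-0.015,0,0,1],[0.095,-0.032,0,0,1],[0.145,-0.048,0,0,1],[0.195,-0.065,0,0,1],[0.23,-0.0766,0,0,1]],
])

```text
time: 21.9
tool_pos: [533.7, -168.9, 121.0]
tool_rot: [-2.78, -1.458, 0.003]
ft_force: [-0.7, 0.2, -1.6]
width: 49.3
finger_force: 52.6
```

>>> drive_tool([
  [[0.045,-0.015,0,-0.16,1],[0.095,-0.032,0,-0.32,1],[0.145,-0.048,0,-0.48,1],[0.195,-0.065,0,-0.64,1],[0.2295,-0.0763,0,-0.788,1]],
])

```text
time: 22.52
tool_pos: [601.8, 62.9, 120.8]
tool_rot: [-2.001, -2.419, 0.002]
ft_force: [-0.2, -0.5, -1.9]
width: 49.1
finger_force: 52.4
```

>>> drive_tool([
  [[0,0,0.02,0,1],[0,0,0.04,0,1],[0,0,0.04,0,1],[0,0,0.04,0,1]],
])

```text
time: 23.02
tool_pos: [602.2, 60.4, 82.4]
tool_rot: [-2.01, -2.413, 0.001]
ft_force: [-0.2, -0.2, -1.4]
width: 49.2
finger_force: 52.6
```

```bash
python3 plan.py 604.5,59.5,37.5,1.752
```

```text
t 23.02 p [602.2  60.4  82.4] A 1.753 tilt [-0.001 -0.    -1.   ] w 49.2 j [ 0.1   0.42 -0.25  0.9  -0.    1.49]
604.5,59.5,37.5,1.752 -> [np.float64(-0.0013), np.float64(0.0021), np.float64(0.0449), np.float64(0.0006)] rows 1
```

>>> drive_tool([
  [[-0.0013,0.0021,0.02,0,1],[-0.0013,0.0021,0.035,0,1],[-0.0013,0.0021,0.044,0,1],[-0.0013,0.0021,0.044,0,1],[-0.0013,0.0021,0.044,0,1]],
])

```text
time: 23.65
tool_pos: [605.0, 59.7, 38.9]
tool_rot: [2.01, 2.414, 0.0]
ft_force: [0.3, 1.6, -1.8]
width: 49.1
finger_force: 52.7
```

```bash
python3 plan.py 604.5,59.5,37.5,1.752
```

```text
t 23.65 p [605.   59.7  38.9] A 1.753 tilt [ 0.  0. -1.] w 49.1 j [ 0.1   0.47 -0.29  0.82  0.    1.49]
604.5,59.5,37.5,1.752 -> [np.float64(-0.0001), np.float64(-0.0005), np.float64(0.0014), np.float64(0.0007)] rows 1
```

>>> drive_tool([
  [[0,0,0.0013,0,1],[0,0,0.0013,0,1],[0,0,0.0013,0,0],[0,0,0.0013,0,0],[0,0,0.0013,0,0]],
])

```text
time: 24.28
tool_pos: [605.0, 59.7, 37.5]
tool_rot: [2.01, 2.414, 0.0]
ft_force: [-0.3, -0.3, -0.2]
width: 85.2
finger_force: 0.0
```

>>> drive_tool([
  [[0,0,0,0,0],[0,0,-0.04,0,0],[0,0,-0.08,0,0],[0,0,-0.12,0,0],[0,0,-0.12,0,0]],
])

```text
time: 24.9
tool_pos: [607.5, 60.0, 161.3]
tool_rot: [2.007, 2.41, 0.008]
ft_force: [-0.6, -0.5, -0.4]
width: 85.7
finger_force: 0.0
```

>>> drive_tool([
  [[-0.007,-0.055,0,0.1,0],[-0.015,-0.11,0,0.2,0],[-0.022,-0.173,0,0.312,0],[-0.022,-0.173,0,0.312,0],[-0.022,-0.173,0,0.312,0]],
])

```text
time: 25.52
tool_pos: [439.1, 6.7, 157.3]
tool_rot: [2.36, 2.072, 0.001]
ft_force: [0.9, -0.4, -0.4]
width: 85.5
finger_force: 0.0
```

```bash
python3 plan.py 438.5,6.5,4.5,1.441; python3 - <<'E'
from h import *
for n in("top","scene"):optics.grab_frame(n)
print(fit("blue_pod",[633,-98,.18],24,grab=False),fit("black_pod",[604.5,59.5,.18],24,grab=False),fit("sensor",[618.8,-19.2,0],20,grab=False),fit("blank",[438.5,6.5,-.13],0,grab=False),fit("weight",[450,-258.5,0],0,grab=False))
E
```

```text
t 25.52 p [439.1   6.7 157.3] A 1.441 tilt [ 0.001  0.    -1.   ] w 85.5 j [ 0.02  0.06 -0.53  0.98  0.    1.72]
438.5,6.5,4.5,1.441 -> [np.float64(-0.0003), np.float64(-0.0005), np.float64(0.1528), np.float64(-0.0)] rows 3
(array([ 6.32417042e+02, -9.76803103e+01,  1.91236619e-01]), {'top': np.float64(0.931), 'scene': np.float64(0.913)}) (array([6.04426919e+02, 5.95414066e+01, 1.55919102e-01]), {'top': np.float64(0.91), 'scene': np.float64(0.854)}) (array([ 6.18504920e+02, -1.94165230e+01,  1.97666883e-01]), {'top': np.float64(0.873), 'scene': np.float64(0.907)}) (array([ 4.37527919e+02,  6.55782576e+00, -1.33296954e-01]), {'scene': np.float64(0.977)}) (array([ 4.49155886e+02, -2.57965225e+02,  2.75874123e-01]), {'top': np.float64(0.889), 'scene': np.float64(0.955)})
```

>>> drive_tool([
  [[0,0,0.05,0,0],[0,0,0.1,0,0],[0,0,0.13,0,0],[0,0,0.13,0,0]],
], newtons=60)

```text
time: 26.62
tool_pos: [436.3, 6.7, 25.6]
tool_rot: [-2.359, -2.07, 0.006]
ft_force: [-0.5, 0.3, -0.5]
width: 85.5
finger_force: 0.0
```

```bash
python3 plan.py 438.2,6.5,4,1.441
```

```text
t 26.62 p [436.3   6.7  25.6] A 1.441 tilt [-0.005 -0.    -1.   ] w 85.5 j [ 0.02  0.21 -0.7   0.66  0.    1.72]
438.2,6.5,4,1.441 -> [np.float64(0.0), np.float64(0.0019), np.float64(0.0216), np.float64(-0.0002)] rows 1
```

>>> drive_tool([
  [[0,0.0005,0.0225,0,0],[0,0.0005,0.0225,0,0],[0,0.0005,0.0225,0,0]],
])

```text
time: 27.0
tool_pos: [440.2, 6.7, 6.3]
tool_rot: [2.36, 2.072, 0.002]
ft_force: [0.9, 0.0, -0.3]
width: 85.4
finger_force: 0.0
```

>>> drive_tool([
  [[0,0,0,0,1],[0,0,0,0,1],[0,0,0,0,1],[0,0,0,0,1],[0,0,0,0,1]],
])

```text
time: 27.62
tool_pos: [440.1, 6.7, 6.2]
tool_rot: [2.36, 2.072, 0.002]
ft_force: [-1.9, 0.6, 10.6]
width: 58.4
finger_force: 62.5
```

>>> drive_tool([
  [[0,0,0,0,1],[0,0,-0.03,0,1],[0,0,-0.07,0,1],[0,0,-0.12,0,1],[0,0,-0.12,0,1]],
])

```text
time: 28.25
tool_pos: [442.3, 6.7, 128.7]
tool_rot: [2.357, 2.069, 0.009]
ft_force: [0.1, -0.4, -2.4]
width: 57.7
finger_force: 66.7
```

```bash
python3 plan.py 618.7,-19.3,120,1.751;  python3 - <<'E'
from h import *
cv2.imwrite("pics/s2.png",cv2.cvtColor(cv2.resize(optics.grab_frame("scene")[80:330,120:480],None,fx=2,fy=2),4))
E
```

```text
t 28.25 p [442.3   6.7 128.7] A 1.441 tilt [ 0.007  0.    -1.   ] w 57.7 j [ 0.02  0.09 -0.58  0.9  -0.    1.72]
618.7,-19.3,120,1.751 -> [np.float64(-0.003), np.float64(0.1783), np.float64(0.0087), np.float64(-0.3102)] rows 3
```

View pics/s2.png

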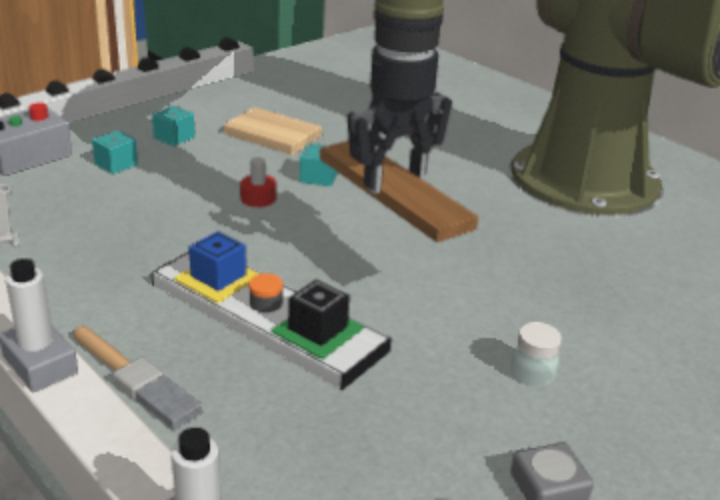

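Both pods stand on their plates at crop (217,262) and (319,312), with the sensor between them. The blank hangs level at (400,190).

>>> drive_tool([
  [[0,0.04,0,-0.07,1],[0,0.08,0,-0.14,1],[0,0.12,0,-0.21,1],[-0.002,0.16,0,-0.28,1],[-0.003,0.179,0,-0.31,1]],
])

```text
time: 28.92
tool_pos: [616.9, -19.8, 122.3]
tool_rot: [-2.01, -2.412, 0.003]
ft_force: [0.5, -1.0, -2.2]
width: 57.9
finger_force: 66.6
```

>>> drive_tool([
  [[0,0,0,0,1],[0,0,0,0,1],[0,0,0,0,1]],
])

```text
time: 29.3
tool_pos: [615.0, -19.3, 124.5]
tool_rot: [-2.012, -2.411, 0.001]
ft_force: [0.3, -0.7, -2.2]
width: 58.0
finger_force: 66.6
```

```bash
python3 plan.py 618.7,-19.3,75,1.751;  python3 - <<'E'
from h import *
p=env.sense()["tool_pos"];print(fit("blank",[618.7,-19.3,.18],p[2]-6.2))
E
```

```text
t 29.30 p [615.  -19.3 124.5] A 1.751 tilt [-0.001  0.    -1.   ] w 58.0 j [-0.03  0.4  -0.17  1.    0.    1.36]
618.7,-19.3,75,1.751 -> [np.float64(-0.0007), np.float64(0.0037), np.float64(0.0495), np.float64(-0.0003)] rows 1
(array([ 6.15291694e+02, -2.04941043e+01,  1.72727083e-01]), {'top': np.float64(0.939), 'scene': np.float64(0.958)})
```

>>> drive_tool([
  [[-0.0005,0.0037,0.02,0,1],[-0.0005,0.0037,0.035,0,1],[-0.0005,0.0037,0.0465,0,1],[-0.0005,0.0037,0.0465,0,1],[-0.0005,0.0037,0.0465,0,1]],
])

```text
time: 30.12
tool_pos: [620.3, -19.3, 78.8]
tool_rot: [2.013, 2.412, 0.0]
ft_force: [0.6, 0.2, -1.6]
width: 58.2
finger_force: 66.6
```

```bash
python3 plan.py 618.7,-19.3,75,1.751
```

```text
t 30.12 p [620.3 -19.3  78.8] A 1.751 tilt [ 0. -0. -1.] w 58.2 j [-0.03  0.45 -0.21  0.91  0.    1.36]
618.7,-19.3,75,1.751 -> [np.float64(0.0003), np.float64(-0.0016), np.float64(0.0038), np.float64(-0.0002)] rows 1
```

>>> drive_tool([
  [[0,-0.001,0.0025,0,1],[0,-0.001,0.003,0,1],[0,-0.001,0.003,0,1]],
])

```text
time: 30.5
tool_pos: [619.1, -19.5, 75.5]
tool_rot: [2.013, 2.412, 0.0]
ft_force: [-0.0, 0.7, -0.9]
width: 58.0
finger_force: 66.6
```

```bash
python3 plan.py 618.7,-19.3,75,1.751; python3 - <<'E'
from workcell import env
s=env.sense();print(s["ft_force"],s["ft_torque"])
E
```

```text
t 30.50 p [619.1 -19.5  75.5] A 1.751 tilt [ 0. -0. -1.] w 58.0 j [-0.03  0.45 -0.22  0.9  -0.    1.36]
618.7,-19.3,75,1.751 -> [np.float64(0.0003), np.float64(-0.0004), np.float64(0.0005), np.float64(-0.0002)] rows 1
[-0.01352307  0.72774367 -0.93175901] [ 0.06876601 -0.02621741 -0.01655392]
```

>>> drive_tool([
  [[0,0,0.0007,0,1],[0,0,0.0007,0,1],[0,0,0.0007,0,0],[0,0,0.0007,0,0],[0,0,0.0007,0,0]],
])

```text
time: 31.12
tool_pos: [619.1, -19.5, 74.6]
tool_rot: [-2.013, -2.412, 0.0]
ft_force: [-0.0, 0.1, -0.6]
width: 85.4
finger_force: 0.0
```

>>> drive_tool([
  [[0,0,0,0,0],[0,0,-0.03,0,0],[0,0,-0.07,0,0],[0,0,-0.1,0,0],[0,0,-0.1,0,0]],
])

```text
time: 31.75
tool_pos: [621.1, -19.6, 177.6]
tool_rot: [2.01, 2.409, 0.005]
ft_force: [0.8, 0.1, -0.4]
width: 85.2
finger_force: 0.0
```

>>> drive_tool([
  [[-0.04,-0.04,0,0,0],[-0.08,-0.08,0,0,0],[-0.103,-0.105,0,0,0],[-0.103,-0.105,0,0,0]],
])

```text
time: 32.25
tool_pos: [532.1, -141.1, 173.7]
tool_rot: [-2.016, -2.407, 0.002]
ft_force: [0.4, 0.3, -0.3]
width: 85.5
finger_force: 0.0
```

>>> drive_tool([
  [[-0.04,-0.04,0,0.17,0],[-0.08,-0.08,0,0.34,0],[-0.103,-0.105,0,0.51,0],[-0.103,-0.105,0,0.68,0],[-0.103,-0.105,0,0.8,0]],
])

```text
time: 32.88
tool_pos: [449.5, -259.5, 173.9]
tool_rot: [-2.796, -1.431, -0.0]
ft_force: [0.5, 0.0, 0.4]
width: 85.5
finger_force: 0.0
```

>>> drive_tool([
  [[0,0,0.04,0,0],[0,0,0.06,0,0],[0,0,0.06,0,0],[0,0,0.06,0,0]],
])

```text
time: 33.38
tool_pos: [450.0, -259.6, 115.1]
tool_rot: [2.793, 1.439, 0.001]
ft_force: [-0.8, -0.2, 0.0]
width: 85.3
finger_force: 0.0
```

```bash
python3 plan.py 449.5,-258.2,4,0.951;  python3 - <<'E'
from h import *
print(fit("blank",[618.7,-19.3,.18],69),fit("weight",[450,-258.5,0],0,grab=False))
E
```

```text
t 33.38 p [ 450.  -259.6  115.1] A 0.951 tilt [ 0. -0. -1.] w 85.3 j [-0.52  0.24 -0.42  0.91  0.    1.67]
449.5,-258.2,4,0.951 -> [np.float64(0.0008), np.float64(-0.0012), np.float64(0.1111), np.float64(0.0004)] rows 2
(array([ 6.18656031e+02, -1.98936777e+01,  1.89261607e-01]), {'top': np.float64(0.956), 'scene': np.float64(0.962)}) (array([ 4.49539221e+02, -2.56590959e+02,  1.68590201e-01]), {'top': np.float64(0.183), 'scene': np.float64(0.916)})
```

>>> drive_tool([
  [[0.001,-0.001,0.04,0,0],[0.001,-0.001,0.08,0,0],[0.001,-0.001,0.11,0,0],[0.001,-0.001,0.11,0,0],[0.001,-0.001,0.11,0,0]],
], newtons=70)

```text
time: 34.3
tool_pos: [449.9, -258.8, 5.8]
tool_rot: [2.792, 1.437, 0.001]
ft_force: [0.2, -0.2, 0.5]
width: 85.1
finger_force: 0.0
```

>>> drive_tool([
  [[0,0,0,0,1],[0,0,0,0,1],[0,0,0,0,1],[0,0,0,0,1],[0,0,0,0,1]],
])

```text
time: 34.92
tool_pos: [450.1, -259.0, 6.4]
tool_rot: [2.791, 1.437, 0.002]
ft_force: [-1.9, 0.3, 9.6]
width: 51.5
finger_force: 71.7
```

>>> drive_tool([
  [[0,0,0,0,1],[0,0,-0.03,0,1],[0,0,-0.08,0,1],[0,0,-0.13,0,1],[0,0,-0.17,0,1]],
])

```text
time: 35.55
tool_pos: [449.0, -258.3, 176.8]
tool_rot: [2.792, 1.438, 0.001]
ft_force: [0.7, 0.4, -4.8]
width: 51.7
finger_force: 75.9
```

```bash
python3 plan.py 632.8,-97.7,175,0.951
```

```text
t 35.55 p [ 449.  -258.3  176.8] A 0.951 tilt [ 0.001 -0.    -1.   ] w 51.7 j [-0.52  0.19 -0.34  1.05  0.    1.67]
632.8,-97.7,175,0.951 -> [np.float64(0.2375), np.float64(0.0563), np.float64(0.0018), np.float64(-0.0002)] rows 4
```

>>> drive_tool([
  [[0.05,0.012,0,0,1],[0.1,0.024,0,0,1],[0.15,0.036,0,0,1],[0.2,0.047,0,0,1],[0.237,0.0563,0,0,1]],
])

```text
time: 36.17
tool_pos: [633.4, -96.3, 174.3]
tool_rot: [-2.792, -1.439, 0.001]
ft_force: [0.6, -0.5, -3.8]
width: 51.7
finger_force: 75.8
```

>>> drive_tool([
  [[0,0,0.02,0,1],[0,0,0.04,0,1],[0,0,0.05,0,1],[0,0,0.05,0,1],[0,0,0.05,0,1]],
])

```text
time: 36.8
tool_pos: [633.1, -98.4, 125.6]
tool_rot: [2.793, 1.437, 0.001]
ft_force: [0.4, 0.8, -4.4]
width: 51.8
finger_force: 75.9
```

```bash
python3 plan.py 632.8,-97.7,93.5,0.951;  python3 - <<'E'
from h import *
print(fit("blank",[618.7,-19.3,.18],69,cams=("scene",)))
cv2.imwrite("pics/s3.png",cv2.cvtColor(cv2.resize(optics.grab_frame("scene")[120:300,140:360],None,fx=3,fy=3),4))
E
```

```text
t 36.80 p [633.1 -98.4 125.6] A 0.951 tilt [ 0.001 -0.    -1.   ] w 51.8 j [-0.15  0.44 -0.1   1.02  0.    2.04]
632.8,-97.7,93.5,0.951 -> [np.float64(0.0004), np.float64(-0.0006), np.float64(0.0321), np.float64(-0.0004)] rows 1
(array([ 6.18390542e+02, -1.92056464e+01,  1.84535283e-01]), {'scene': np.float64(0.945)})
```

View pics/s3.png

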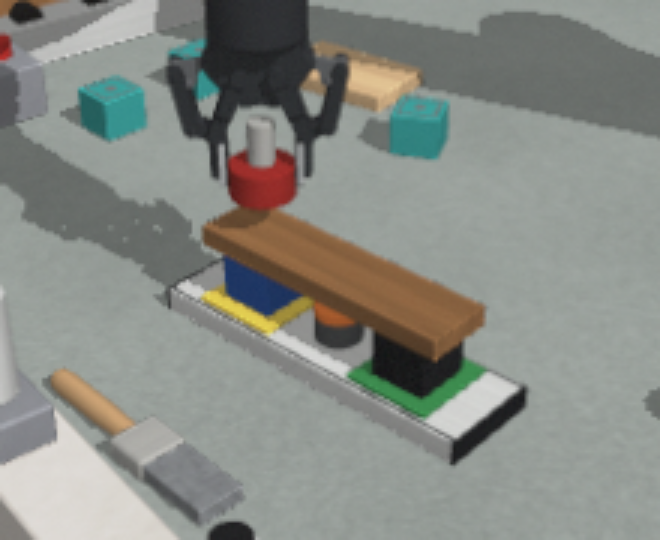

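The weight hangs upright at crop (262,165) above the blank's blue-pod end, and the blank lies flat on both pods.

>>> drive_tool([
  [[0,-0.0005,0.015,0,1],[0,-0.0005,0.025,0,1],[0,-0.0005,0.03,0,1],[0,-0.0005,0.03,0,1],[0,-0.0005,0.03,0,1]],
])

```text
time: 37.58
tool_pos: [632.3, -97.9, 94.6]
tool_rot: [2.793, 1.438, 0.0]
ft_force: [0.5, -0.1, -5.5]
width: 51.6
finger_force: 75.8
```

```bash
python3 plan.py 632.8,-97.7,93.5,0.951
```

```text
t 37.58 p [632.3 -97.9  94.6] A 0.951 tilt [ 0. -0. -1.] w 51.6 j [-0.15  0.47 -0.14  0.96 -0.    2.04]
632.8,-97.7,93.5,0.951 -> [np.float64(0.0005), np.float64(0.0003), np.float64(0.0011), np.float64(-0.0002)] rows 1
```

>>> drive_tool([
  [[0,0,0.001,0,1],[0,0,0.0013,0,1],[0,0,0.0013,0,1],[0,0,0.0013,0,1]],
])

```text
time: 38.08
tool_pos: [632.4, -97.9, 93.6]
tool_rot: [2.793, 1.438, 0.0]
ft_force: [-0.2, 0.1, -3.3]
width: 52.0
finger_force: 75.9
```

Contact has begun (5.5 to 3.3 N). Release and retreat.

>>> drive_tool([
  [[0,0,0.0004,0,1],[0,0,0.0004,0,0],[0,0,0.0004,0,0],[0,0,0.0004,0,0],[0,0,0.0004,0,0]],
])

```text
time: 38.7
tool_pos: [632.3, -97.9, 93.1]
tool_rot: [2.793, 1.438, 0.0]
ft_force: [0.1, 0.9, -0.4]
width: 85.2
finger_force: 0.0
```

>>> drive_tool([
  [[0,0,0,0,0],[0,0,-0.03,0,0],[0,0,-0.07,0,0],[0,0,-0.12,0,0],[0,0,-0.14,0,0]],
])

```text
time: 39.33
tool_pos: [633.7, -98.1, 236.6]
tool_rot: [2.791, 1.437, 0.006]
ft_force: [-0.4, 0.2, -0.4]
width: 85.3
finger_force: 0.0
```

>>> drive_tool([
  [[-0.05,-0.05,0,0,0],[-0.1,-0.1,0,0,0],[-0.13,-0.13,0,0,0],[-0.13,-0.13,0,0,0],[-0.13,-0.13,0,0,0]],
])

```text
time: 39.95
tool_pos: [451.7, -128.4, 233.6]
tool_rot: [2.792, 1.437, 0.003]
ft_force: [-0.1, -0.1, 0.7]
width: 85.6
finger_force: 0.0
```

```bash
python3 plan.py;  python3 - <<'E'
from h import *
im=optics.grab_frame("scene");optics.grab_frame("top")
for t,g,z in(("blank",[618.7,-19.3,.18],69),("weight",[632.5,-98,0],87),("sensor",[618.7,-19.3,0],20),("tape",[575,373,1.13],0),("jar",[448,249,0],0)): print(t,*fit(t,g,z,grab=False))
cv2.imwrite("pics/s4.png",cv2.cvtColor(cv2.resize(im[120:300,140:360],None,fx=3,fy=3),4))
E
```

```text
t 39.95 p [ 451.7 -128.4  233.6] A 0.950 tilt [ 0.002 -0.    -1.   ] w 85.6 j [-0.28  0.07 -0.35  1.16  0.    1.91]
blank [ 6.18112258e+02 -1.94200736e+01  1.95024745e-01] {'top': np.float64(0.894), 'scene': np.float64(0.929)}
weight [ 6.32044994e+02 -9.65386337e+01  1.66433850e-01] {'top': np.float64(0.926), 'scene': np.float64(0.948)}
sensor [ 6.18288773e+02 -1.70593569e+01  6.07194135e-02] {'scene': np.float64(0.624)}
tape [575.35245424 372.81390488   1.07717132] {'top': np.float64(0.858), 'scene': np.float64(0.888)}
jar [4.49546849e+02 2.50951525e+02 9.63893928e-02] {'top': np.float64(0.84), 'scene': np.float64(0.908)}
```

View pics/s4.png

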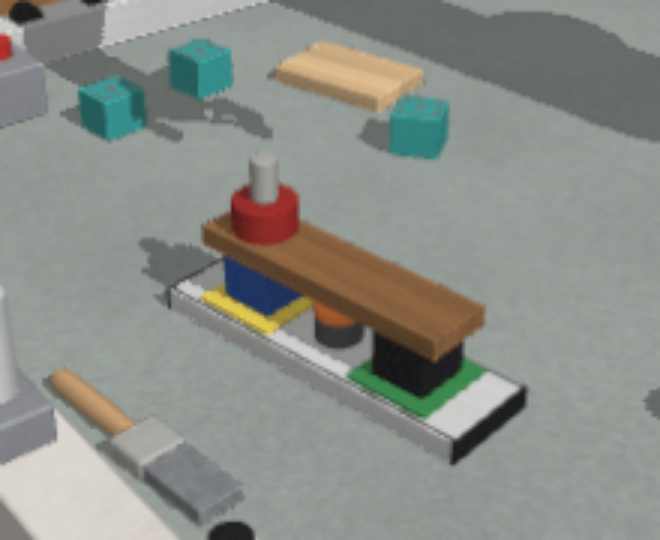

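The assembly is complete: the weight stands upright at crop (265,200), the blank is level, the pods are square on their plates, and the gripper is clear.

```bash
python3 -c "
from workcell import env
print(env.finish_job())"
```

```text
the job is handed in; nothing more can be done
None
```

I handed the job in at about 40 s of the 133 s allowed: pods, sensor, blank and weight are all placed, each measured within about 3 mm of its target in the camera fits, with the tape measure and jar unmoved; the interface gave no verdict.

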